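# Hold a feeler blade snugly under the desk punch's clamp plate

### The arm

A 6-joint arm with a two-finger parallel gripper is mounted at the origin on the work surface. World frame = base frame: x ahead of the robot, y to its left, z up, the work surface at z = 0. Lengths are in m, angles in degrees, forces in N, time in s.
With the tool pointing down it reaches from about 0.3 to 0.75 m from the base axis. Payload 8.5 kg.
Tool frame: the origin (TCP) lies between the finger pads; the fingertips stand 14 mm ahead of it and the grasp point (between the pads) lies 5 mm behind it; x points along the fingers, z is the direction in which the jaws open and shut, and the axes are right-handed (so a half turn about x gives the same grasp; the last joint's range is limited). The gripper opens to 85 mm and grips with 20 to 120 N. Pads are 22 mm wide; open, the fingers measure 114 mm over their backs; the gripper's body (76 mm by 85 mm) begins 54 mm behind the grasp point. The pads swing forward as they close: fully open they stand 13 mm farther back than shut.
Start: joints at [-75.762, 21.807, 74.336, -0, 83.858, -12.336], TCP at [0.246, -0.492, 0.245] pointing down, gripper open.
Joint ranges: [-178.18, 178.18], [-50.72, 133.34], [12.68, 142.11], [-81.47, 261.47], [9.98, 163.14], [-165.26, 165.26]. Speed limits (degrees/s): [136.94, 136.94, 180, 180, 180, 180].

### API

Orientations are given as a 3x3 rotation matrix whose columns are the frame's x, y, z axes.
In Python, from rig import env gives the robot as it stands.
- The arm moves only by the shell command python3 -m jog 'ROWS' [FORCE]. ROWS is JSON, a list of rows, each a list of 5 numbers: the opening, from -1 (shut) to 1 (fully open), so that 0 is half open, then the shift along the tool's x, y, z in m, then the turn about the tool's x in rad. In form: [[claw, dx, dy, dz, yaw], ...]. A call has 1 to 20 rows; each row is the pose to reach, as a shift and turn from the pose commanded when the call began, along the tool's axes at that moment; what a row does not reach only later rows make up. A row lasts 1/10 s, in which the tool goes at most 50 mm and 8.59 degrees, less where a joint would pass 70% of its speed; a pose out of reach is approached as far as the arm can. A call with a gripper value outside its range is refused whole. The fingers move at their own pace and stop on an object; FORCE is the grip in N (left out, the last holds). Time passes only in rows, so rows that repeat a pose let the fingers close. It gives the time, the measured TCP pose, the force and the opening at its end, in the units of the state.
- env.observe(): the state, without advancing time (a new reading comes with each control period).
- env.get_image(name): name is "scene" or "top" or "wrist"; returns the picture (420x560x3 uint8, red, green, blue); there is no depth.
- env.camera_model(name): a dict with "fx", "fy", "cx", "cy" (pixels), "origin" and "orientation" of the camera in the world. Camera axes: x right, y up, looking along -z (the intrinsics and any distortion apply to the point x, -y, -z); pixel columns grow to the right and rows downward; lengths in m; the calibration is good to about 2 mm. A picture is of the moment at which its call begins: read the wrist's pose just before it. camera_model takes no time and is no camera call; for the wrist camera it gives the pose at the moment of the call.
- env.close_job(): hands the job in, once; it reports no verdict.
The state is a dict: "time_s": time; "q": joint angles; "qvel": joint speeds; "joint_efforts": joint torques, N m; "position": TCP position; "tool_rot": TCP orientation; "ft_force": force on the tool from outside, world axes, zero at the start; "wrist_torque": the same for the moment, N m; "grip_width": finger opening in m.
Only numpy, scipy, OpenCV 4.12 (cv2) and the standard library are available. Lean on these libraries where they do the work, as an engineer would, in place of code of your own. Each camera call takes 0.05 s, during which the arm holds its last target.

### The job

Pick up the feeler gauge (the one with the long narrow blade, not the broad scraper) by its upright handle, lay its blade level on the paper table of the desk punch and slide it straight in under the middle of the sprung clamp plate until it drags snugly, with its tip about 30 mm in past the plate's front lip and short of the back stop. Be gentle with the punch: never press or push the gauge against it with more than 30 N, and leave everything else on the desk where it is. Finish while still holding the gauge by its handle at that depth; do not let go.

Things in the scene. Friction and masses are not known exactly. Their poses are not given: they have to be found in the camera images.
- gauge_mid (a point): Middle of the feeler gauge's handle, half-way up: an upright black tab, 30 mm along x, 16 mm across y, 46 mm tall. From its +x face stands a flat steel blade, 90 mm long, 18 wide, 4 thick, flush with the tab's underside. x points to the blade's tip, z up. Loose, about 70 g. It starts flat on the desk, this point 23 mm up, on one side of the desk; the scraper lies on the other.
- gauge_tip (a point): Middle of the free end of the gauge's blade, half-way through its thickness: 105 mm along the gauge's x and 21 mm below the handle's middle. Axes as for the gauge.
- gauge: The feeler gauge itself; its origin is on the underside (of handle and blade alike) below the middle of the handle, axes as above.
- punch: Dark grey heavy desk punch, fixed. Origin on the desk below the middle of the clamp plate's front lip; x points into the throat (away from the robot), z up. The base, whose flat top is the paper table, is 30 mm high, 180 wide, from x = -45 to 130 mm. The die housing, 172 mm wide, spans x = 38 to 128 mm, 100 mm high; a raised lever at its back reaches 0.2 m.
- lip (a point): Point on the paper table's top straight below the middle of the clamp plate's front lip, axes as for the punch. A tip pushed in shows a positive x here. The stop at the back of the throat is at x = 52 mm.
- clamp: Sprung level steel plate of the punch, 110 mm wide, in front of the die housing; same origin as the punch. Its lip curls up: underside about 8 mm above the paper table at x = 0, sloping to a rounded nose 2 mm above it at x = 15 mm; behind that 3.5 mm. A 4 mm blade pushed in lifts it 2 mm straight up against its spring, which presses with about 3 N, so the blade drags with a few newtons.
- scraper: Broad scraper, not to be used: same handle as the gauge but a short wide blade (50 mm long, 56 mm wide). Origin on the underside below the handle's middle, x along the blade.
- stapler: Stapler, 150 x 36 mm, 55 mm high, loose; origin under its middle, length along x.
- calculator: Flat black calculator, 130 x 80 mm, 16 mm high, loose; origin under its middle.
- pencup: Round steel cup with pens, 78 mm wide, 160 mm high with pens, loose; origin under its middle.
- cardbox: Open plywood box of visiting cards, 65 x 100 mm, 65 mm high, loose; origin under its middle.
- tape: Tape dispenser, 140 x 50 mm, 78 mm high, loose; origin under its middle.
- water: Clear water bottle, 64 mm wide, 190 mm high, loose; origin under its middle.
Things that resemble listed ones, but are neither listed nor needed, are in the scene too. Leave any turquoise look-alike of the gauge alone.

How it is judged (in metres and radians):
On the way, in this order (a step that is already met when the one before it is completed fails the run):
1. the gauge is lifted off the desk in the gripper (height (world z) of gauge_mid above 0.045 m and contact force between the fingers and gauge above 1 N), for 0.2 s.
2. the blade, in the gripper, has gone in under the clamp plate and lifts it (x of gauge_tip in the frame of lip above 0.012 m and contact force between gauge and clamp above 0.8 N and contact force between the fingers and gauge above 1 N), for 0.1 s.
At the end, for the whole second after the job is handed in: Gauge still gripped and still; its tip 22 to 38 mm past the lip and within 30 mm of the plate's middle, blade straight in within 0.2 rad and level within 0.15 rad, clamp plate pressing on it with over 0.8 N; the other desk things within 30 mm of their starts (x of gauge_tip in the frame of lip between 0.022 and 0.038 m and y of gauge_tip in the frame of lip between -0.03 and 0.03 m and z of gauge_tip in the frame of lip between -0.002 and 0.008 m and contact force between gauge and clamp above 0.8 N and angle between the x axis of gauge and the x axis of punch, either way round below 0.2 rad and angle between gauge's own z axis and vertical below 0.15 rad and contact force between the fingers and gauge above 1 N and linear speed of gauge below 0.01 m/s and distance of each of scraper, stapler, calculator, pencup, cardbox, tape, water from where it was at the start of the episode below 0.03 m); the arm keeps its last pose, push and grip.
It fails at once if the gauge is pressed or pushed against the punch with more than 30 N (contact force between gauge and punch above 30 N).
It fails at once if something else on the desk is shoved away (distance of any of scraper, stapler, calculator, pencup, cardbox, tape, water from where it was at the start of the episode above 0.03 m).
It also fails if it takes over 45 s, if anything falls off the work surface, if the arm or the gripper's body presses on something with over 40 N, if the wrist force passes 120 N, or if a joint passes its speed limit or range.

## Working session

There is one attempt and no reset: what is moved stays moved. The work goes in short steps, Python scripts to look and compute and a shell command to move; the robot and the scene stay as the last step left them, time stands still between calls to the robot, and variables do not carry over. Pictures are saved under pics/ and viewed, and the job is handed in when it is done.

```bash
mkdir -p pics; ls; python3 - <<'E'
from rig import env
import cv2
s=env.observe(); print(s['time_s'],s['position'],s['tool_rot'],s['grip_width'])
for n in ['scene','top','wrist']:
    m=env.camera_model(n); print(n,m)
    cv2.imwrite(f'pics/{n}0.png',env.get_image(n)[:,:,::-1])
E
```

```text
pics
0.0 [ 0.24598722 -0.49162002  0.2447048 ] [[-3.51479998e-04  8.94351077e-01  4.47365652e-01]
 [ 1.43739557e-03  4.47365670e-01 -8.94349983e-01]
 [-9.99998905e-01  3.28695279e-04 -1.44277636e-03]] 0.08589246632104178
scene {'fx': 502.0648848862823, 'fy': 502.0648848862823, 'cx': 279.169563420559, 'cy': 202.3270815242849, 'origin': array([0.9781666 , 0.84960186, 0.86817671]), 'orientation': array([[-0.88374685, -0.30075432,  0.35852245],
       [ 0.4679161 , -0.57901933,  0.66767592],
       [ 0.00678501,  0.75781492,  0.6524343 ]])}
top {'fx': 463.5909498863041, 'fy': 463.5909498863041, 'cx': 281.2385757992332, 'cy': 204.20183407636787, 'origin': array([ 0.47093356, -0.01952632,  1.24278616]), 'orientation': array([[ 0.0125273 ,  0.99773987, -0.06601678],
       [-0.99971023,  0.01114012, -0.0213388 ],
       [-0.02055514,  0.06626497,  0.99759032]])}
wrist {'fx': 302.20028357537393, 'fy': 302.20028357537393, 'cx': 278.33492334918094, 'cy': 203.23893572995587, 'origin': array([ 0.31235183, -0.45985239,  0.3736807 ]), 'orientation': array([[ 0.44777998,  0.85636128,  0.25717395],
       [-0.89414139,  0.42952205,  0.12657798],
       [-0.0020654 , -0.28662896,  0.95803944]])}
```

View pics/top0.png

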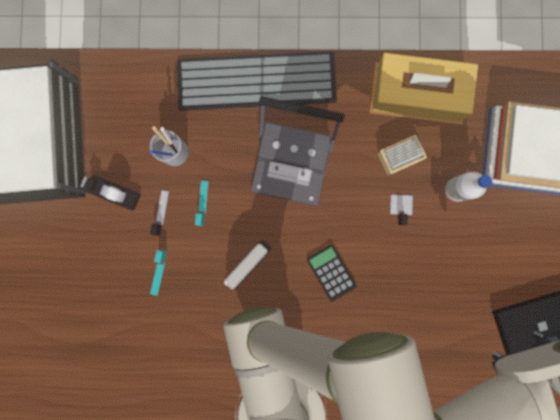

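View pics/scene0.png

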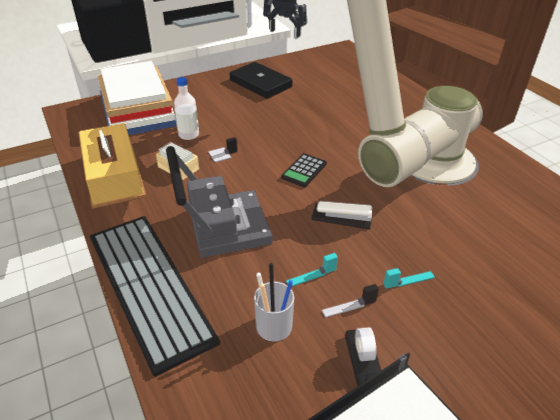

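View pics/wrist0.png

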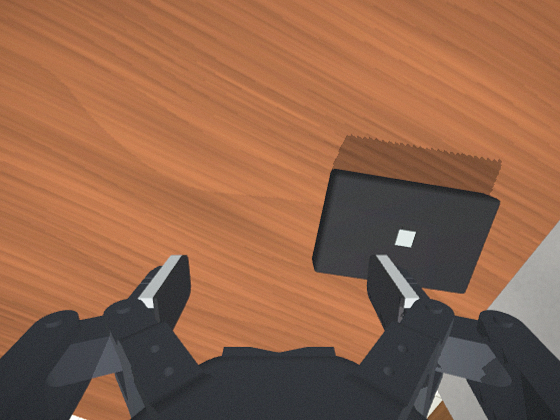

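The top view shows the gauge with its black handle near (156,229) and its blade reaching about (164,192). The punch is around (292,165), and the scraper is at (402,207). I'll zoom in to measure them.

```bash
cat > h.py <<'E'
from rig import env
import numpy as np
def ray(n,u,v,m=None):
    m=m or env.camera_model(n)
    d=np.array([(u-m['cx'])/m['fx'],-(v-m['cy'])/m['fy'],-1.]); 
    return np.array(m['origin']),np.array(m['orientation'])@d
def onz(n,u,v,z,m=None):
    o,d=ray(n,u,v,m); return o+d*(z-o[2])/d[2]
def proj(n,p,m=None):
    m=m or env.camera_model(n)
    c=np.array(m['orientation']).T@(np.array(p)-m['origin']); return m['cx']+m['fx']*c[0]/-c[2], m['cy']-m['fy']*c[1]/-c[2]
E
python3 - <<'E'
import cv2,numpy as np
a=cv2.imread('pics/top0.png'); 
c=a[170:250,120:220]; cv2.imwrite('pics/g0.png',cv2.resize(c,None,fx=7,fy=7,interpolation=cv2.INTER_CUBIC))
c=a[90:215,235:350]; cv2.imwrite('pics/p0.png',cv2.resize(c,None,fx=4.8,fy=4.8,interpolation=cv2.INTER_CUBIC))
b=cv2.imread('pics/scene0.png')
c=b[165:265,175:285]; cv2.imwrite('pics/ps0.png',cv2.resize(c,None,fx=6,fy=6,interpolation=cv2.INTER_CUBIC))
c=b[245:335,280:440]; cv2.imwrite('pics/gs0.png',cv2.resize(c,None,fx=5,fy=5,interpolation=cv2.INTER_CUBIC))
E
```

```text
(no output)
```

View pics/g0.png

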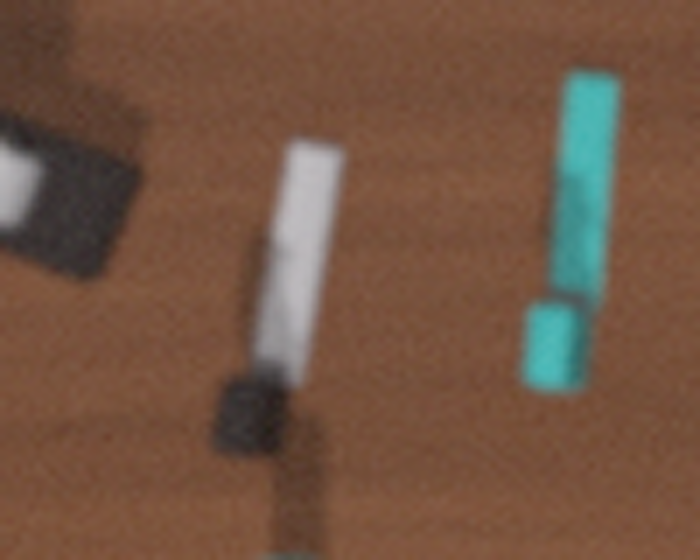

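View pics/p0.png

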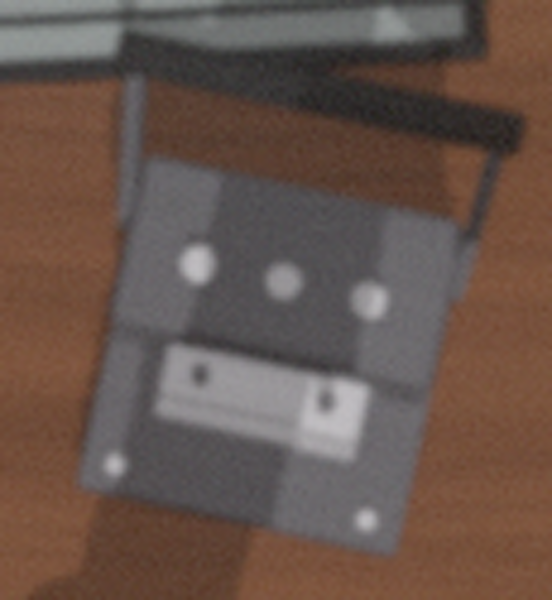

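View pics/ps0.png

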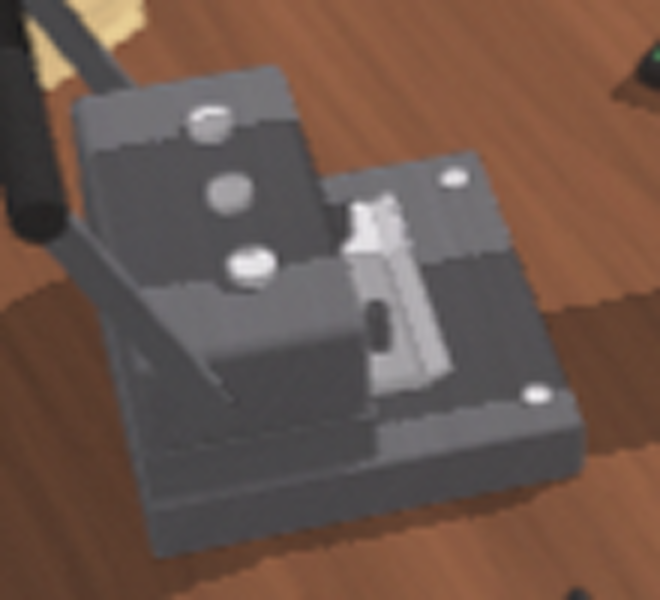

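View pics/gs0.png

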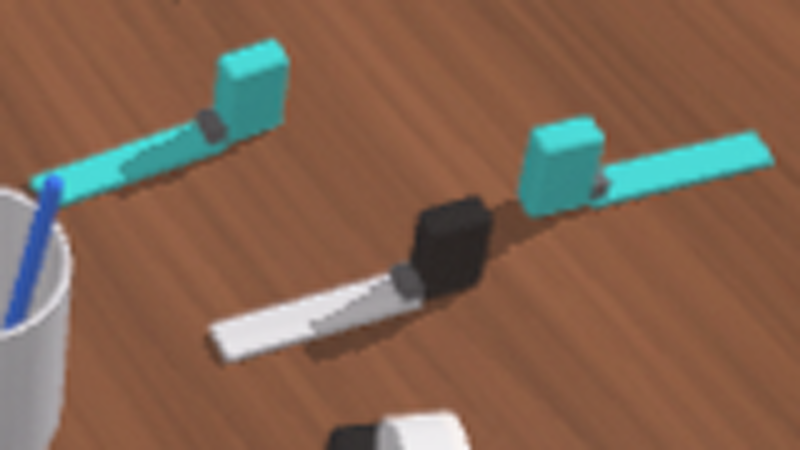

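```bash
python3 - <<'E'
from h import *
np.set_printoptions(precision=4,suppress=True)
def t(x,y,s,ox,oy): return (x+.5)/s-.5+ox,(y+.5)/s-.5+oy
T=lambda x,y,z,s,o:onz('top',*t(x,y,s,*o),z)
g=(120,170);p=(235,90);S=(175,165);G=(280,245)
tip=T(316,146,.004,7,g); near=T(278,376,.004,7,g)
print('tip',tip,'near',near,np.degrees(np.arctan2(*(tip-near)[1::-1])),np.linalg.norm(tip-near))
print('handle top',T(250,413,.046,7,g))
tips=onz('scene',*t(220,340,5,*G),.004); print('scene tip',tips)
hs=onz('scene',*t(453,213,5,*G),.046);print('scene handle top',hs, np.degrees(np.arctan2(*(tips-hs)[1::-1])),np.linalg.norm((tips-hs)[:2]))
fl=T(80,487,.03,4.8,p);fr=T(395,553,.03,4.8,p)
print('punch f',fl,fr,np.linalg.norm(fl-fr),(fl+fr)/2); d=(fl-fr);print('ang',np.degrees(np.arctan2(-d[0],d[1])))
sl=onz('scene',*t(582,428,6,*S),.03);sr=onz('scene',*t(475,152,6,*S),.03)
print('scene',sl,sr,np.linalg.norm(sl-sr),(sl+sr)/2);d=sl-sr;print(np.degrees(np.arctan2(-d[0],d[1])))
# clamp lip at z ~ .040
a=T(155,413,.04,4.8,p);b=T(352,461,.04,4.8,p);print('lip',a,b,np.linalg.norm(a-b),(a+b)/2,np.degrees(np.arctan2(-(a-b)[0],(a-b)[1])))
# housing back / front top corners z=.1
a=T(148,158,.1,4.8,p);b=T(458,225,.1,4.8,p);print('house back',np.linalg.norm(a-b),(a+b)/2,np.degrees(np.arctan2(-(a-b)[0],(a-b)[1])))
E
```

```text
tip [0.5866 0.3219 0.004 ] near [0.4979 0.3339 0.004 ] -7.7408698673039025 0.08956601818992785
handle top [0.4832 0.332  0.046 ]
scene tip [0.5867 0.3225 0.004 ]
scene handle top [0.4845 0.338  0.046 ] -8.601085091273688 0.10335071697876376
punch f [0.585  0.0857 0.03  ] [ 0.5506 -0.087   0.03  ] 0.17604927799832137 [ 0.5678 -0.0006  0.03  ]
ang -11.24162693533376
scene [0.5907 0.0916 0.03  ] [ 0.5535 -0.0833  0.03  ] 0.17874048321968106 [0.5721 0.0041 0.03  ]
-12.014982702134223
lip [0.6249 0.0446 0.04  ] [ 0.5997 -0.0627  0.04  ] 0.11027190452038087 [ 0.6123 -0.0091  0.04  ] -13.1837164087476
house back 0.1650140913145753 [ 0.7339 -0.0337  0.1   ] -11.902781835700413
```

Both views agree on the gauge, to about 1 mm at the tip. Its yaw is about -8° and its handle middle is near (0.483, 0.336). The lip comes out at about (0.613, -0.008), with the punch's yaw at about -12°. Next I'll move above the handle.

```bash
python3 -m jog '[[0,0.085,0.582,-0.635,-2.54],[0,0.085,0.582,-0.635,-2.54],[0,0.085,0.582,-0.635,-2.54],[0,0.085,0.582,-0.635,-2.54],[0,0.085,0.582,-0.635,-2.54],[0,0.085,0.582,-0.635,-2.54],[0,0.085,0.582,-0.635,-2.54],[0,0.085,0.582,-0.635,-2.54],[0,0.085,0.582,-0.635,-2.54],[0,0.085,0.582,-0.635,-2.54],[0,0.085,0.582,-0.635,-2.54],[0,0.085,0.582,-0.635,-2.54],[0,0.085,0.582,-0.635,-2.54],[0,0.085,0.582,-0.635,-2.54],[0,0.085,0.582,-0.635,-2.54],[0,0.085,0.582,-0.635,-2.54],[0,0.085,0.582,-0.635,-2.54],[0,0.085,0.582,-0.635,-2.54],[0,0.085,0.582,-0.635,-2.54],[0,0.085,0.582,-0.635,-2.54]]'
python3 - <<'E'
from rig import env
import cv2,numpy as np,pickle
s=env.observe();print(s['time_s'],s['position'],s['tool_rot'],s['q'],s['grip_width'])
m=env.camera_model('wrist');pickle.dump(m,open('w1.pkl','wb'))
cv2.imwrite('pics/w1.png',env.get_image('wrist')[:,:,::-1])
E
```

```text
time_s: 2.15
position: [0.4822, 0.3359, 0.16]
tool_rot: [[-0.001, -0.991, 0.137], [-0.001, 0.137, 0.991], [-1.0, 0.001, -0.001]]
ft_force: [-0.6, -1.1, -0.3]
grip_width: 0.0428
2.15 [0.48216331 0.33590241 0.15998838] [[-8.74451570e-04 -9.90504210e-01  1.37479619e-01]
 [-6.64888590e-04  1.37480217e-01  9.90504290e-01]
 [-9.99999397e-01  7.74739402e-04 -7.78794739e-04]] [ 2.33353423e+01  2.96552378e+01  7.59112772e+01 -1.57046113e-02
  7.44945797e+01 -5.87584028e+01] 0.0428139320854596
```

View pics/w1.png

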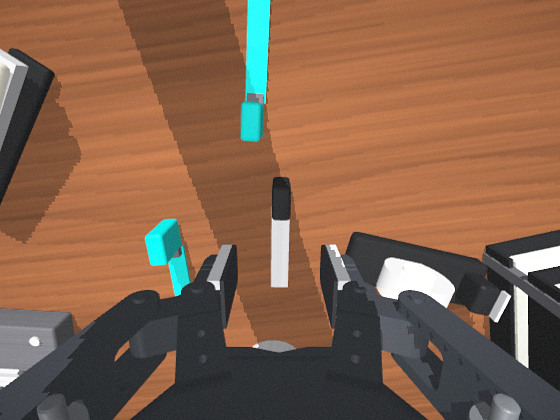

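The wrist view shows the black handle at about (281,198) and the blade running down to (280,287), centred between the pads. I'll check its position with rays.

```bash
python3 - <<'E'
from h import *
import cv2,pickle
m=pickle.load(open('w1.pkl','rb'));a=cv2.imread('pics/w1.png')
np.set_printoptions(precision=4,suppress=True)
cv2.imwrite('pics/w1c.png',cv2.resize(a[165:300,230:335],None,fx=4.4,fy=4.4,interpolation=cv2.INTER_CUBIC))
tip=np.array([.5867,.3222,.002]);u=np.array([.9905,-.137,0]);v=np.array([.137,.9905,0])
print('pred tip',proj('w',tip+[0,0,.002],m))
for sx in(-15,15):
  for sy in(-8,8): print('pred top corner',proj('w',tip-.105*u+u*sx/1e3+v*sy/1e3+[0,0,.044],m))
w=cv2.inRange(a,(140,140,140),(255,255,255));w[:, :262]=0;w[:,300:]=0;w[:215]=0;w[290:]=0
pts=np.argwhere(w)[:,::-1]; print(len(pts))
c=[]
for r in (225,240,255,270,282):
  x=pts[pts[:,1]==r][:,0]; 
  p=onz('w',x.min()-.5,r,.004,m);q=onz('w',x.max()+.5,r,.004,m);c.append((p+q)/2);print(r,x.min(),x.max(),c[-1],np.linalg.norm(p-q))
d=c[0]-c[-1];print(np.degrees(np.arctan2(*(-d)[1::-1])))
print('tip row',pts[:,1].max(),onz('w',280,pts[:,1].max()+.5,.004,m))
E
```

```text
pred tip (np.float64(279.46336814690443), np.float64(285.84611323573046))
pred top corner (np.float64(270.10029924294065), np.float64(185.6654802936636))
pred top corner (np.float64(289.50327480724604), np.float64(185.6664915138668))
pred top corner (np.float64(270.37301654243663), np.float64(219.95313681839357))
pred top corner (np.float64(289.1305625281982), np.float64(219.954260123033))
1179
225 272 288 [0.5179 0.3322 0.004 ] 0.017093251769846895
240 271 288 [0.534  0.3295 0.004 ] 0.018376777356636984
255 271 288 [0.5507 0.3272 0.004 ] 0.01866348801857408
270 271 287 [0.5678 0.3243 0.004 ] 0.017905998562790133
282 271 287 [0.582  0.3223 0.004 ] 0.01813594891470686
-8.725158119480142
tip row 286 [0.5876 0.3227 0.004 ]
```

View pics/w1c.png

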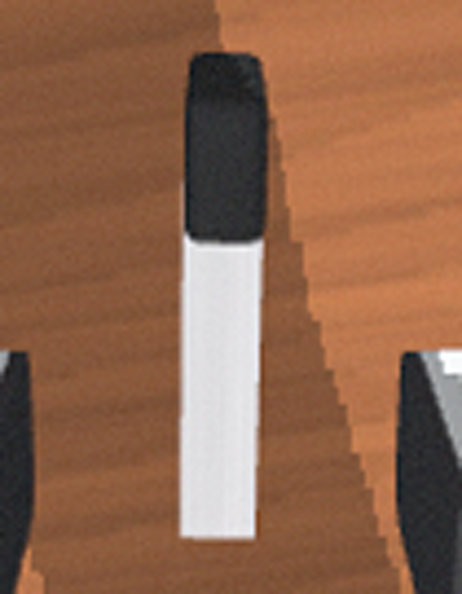

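The wrist view agrees, giving a handle position of about (0.483, 0.337) and a yaw of -8.5°. Next I'll make a small correction, descend and grip.

```bash
python3 -m jog '[[0,0.05,-0.001,0.001,0.01],[0,0.1,-0.001,0.001,0.01],[0,0.125,-0.001,0.001,0.01],[0,0.138,-0.001,0.001,0.01],[0,0.138,-0.001,0.001,0.01],[0,0.138,-0.001,0.001,0.01]]' 60 && python3 -m jog '[[-1,0,0,0,0],[-1,0,0,0,0],[-1,0,0,0,0],[-1,0,0,0,0],[-1,0,0,0,0],[-1,0,0,0,0],[-1,0,0,0,0]]' 60
python3 - <<'E'
from h import *
print('stapler', [onz('top',u,v,.055).round(3) for u,v in [(271,246),(262,241),(225,280)]])
E
```

```text
time_s: 2.8
position: [0.4845, 0.3371, 0.0239]
tool_rot: [[0.002, -0.989, 0.148], [0.001, 0.148, 0.989], [-1.0, -0.002, 0.001]]
ft_force: [-0.7, -0.1, -0.2]
grip_width: 0.0431
time_s: 3.5
position: [0.4843, 0.3375, 0.0239]
tool_rot: [[0.002, -0.989, 0.147], [0.001, 0.147, 0.989], [-1.0, -0.002, 0.001]]
ft_force: [0.3, -0.4, 8.6]
grip_width: 0.0154
stapler [array([0.442, 0.031, 0.055]), array([0.455, 0.054, 0.055]), array([0.354, 0.147, 0.055])]
```

```bash
python3 -m jog '[[-1,-0.02,0,0,0],[-1,-0.05,0,0,0],[-1,-0.1,0,0,0],[-1,-0.13,0,0,0],[-1,-0.13,0,0,0],[-1,-0.13,0,0,0]]' 60
python3 - <<'E'
from rig import env
import cv2,numpy as np,pickle
s=env.observe();print(s['time_s'],s['position'],s['tool_rot'],s['ft_force'])
m=env.camera_model('wrist');pickle.dump(m,open('w2.pkl','wb'))
cv2.imwrite('pics/w2.png',env.get_image('wrist')[:,:,::-1])
a=env.get_image('scene')[:,:,::-1];cv2.imwrite('pics/s2.png',a)
cv2.imwrite('pics/s2c.png',cv2.resize(a[170:340,260:430],None,fx=3.5,fy=3.5))
E
```

```text
time_s: 4.1
position: [0.4834, 0.3372, 0.1527]
tool_rot: [[0.001, -0.989, 0.147], [0.0, 0.147, 0.989], [-1.0, -0.001, 0.0]]
ft_force: [0.6, -0.2, 0.2]
grip_width: 0.0151
4.1 [0.48342707 0.33722475 0.15265305] [[ 7.41920064e-04 -9.89114710e-01  1.47144621e-01]
 [ 3.29678628e-04  1.47144896e-01  9.89114893e-01]
 [-9.99999670e-01 -6.85333748e-04  4.35259731e-04]] [ 0.55033381 -0.16485779  0.17902411]
```

View pics/w2.png

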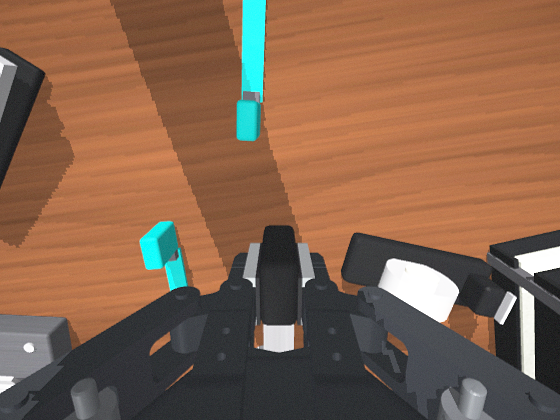

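View pics/s2c.png

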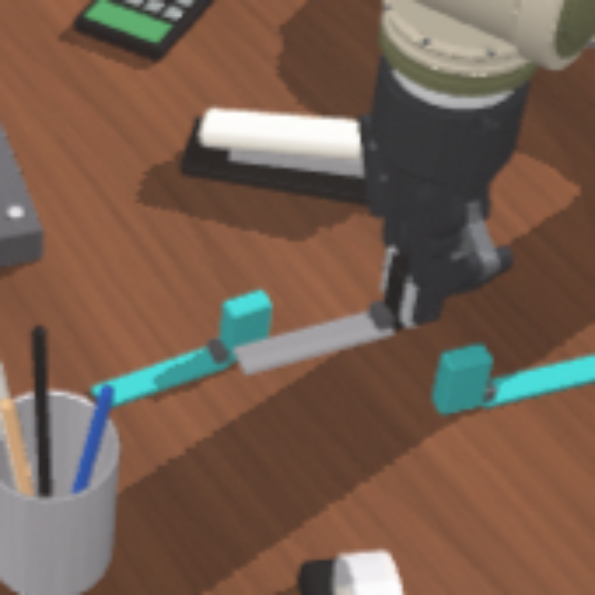

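```bash
python3 -m jog '[[-1,0,-0.01,-0.04,0.06],[-1,0,-0.019,-0.085,0.06],[-1,0,-0.028,-0.13,0.06],[-1,0,-0.037,-0.175,0.06],[-1,0,-0.045,-0.22,0.06],[-1,0,-0.053,-0.26,0.06],[-1,0,-0.058,-0.295,0.06],[-1,0,-0.061,-0.315,0.06],[-1,0,-0.061,-0.315,0.06],[-1,0,-0.061,-0.315,0.06],[-1,0,-0.061,-0.315,0.06]]' 60
python3 - <<'E'
from h import *
import cv2,pickle
print(proj('scene',(.586,.322,.1328)))
s=env.observe();print(s['time_s'],s['position'],s['tool_rot'],s['ft_force'])
m=env.camera_model('wrist');pickle.dump(m,open('w3.pkl','wb'))
cv2.imwrite('pics/w3.png',env.get_image('wrist')[:,:,::-1])
a=env.get_image('scene')[:,:,::-1];cv2.imwrite('pics/s3.png',a)
cv2.imwrite('pics/s3c.png',cv2.resize(a[100:280,170:370],None,fx=4,fy=4,interpolation=cv2.INTER_CUBIC))
a=env.get_image('top')[:,:,::-1];cv2.imwrite('pics/t3.png',a)
cv2.imwrite('pics/t3c.png',cv2.resize(a[90:260,220:380],None,fx=4,fy=4,interpolation=cv2.INTER_CUBIC)[:600])
E
```

```text
time_s: 5.3
position: [0.4973, 0.0176, 0.1518]
tool_rot: [[-0.001, -0.979, 0.205], [0.0, 0.205, 0.979], [-1.0, 0.001, 0.0]]
ft_force: [-1.4, 0.7, -0.1]
grip_width: 0.0152
(np.float64(328.0586483156621), np.float64(271.4137759420959))
5.3 [0.49727739 0.01762733 0.1518126 ] [[-1.18727265e-03 -9.78681338e-01  2.05381182e-01]
 [ 4.42913665e-04  2.05380792e-01  9.78682039e-01]
 [-9.99999197e-01  1.25292855e-03  1.89628340e-04]] [-1.44138188  0.69850121 -0.14910764]
```

View pics/w3.png

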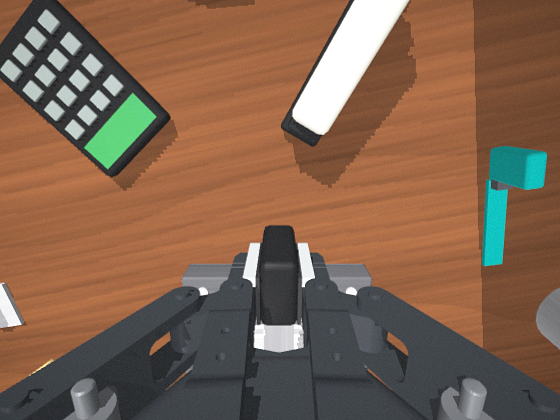

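View pics/s3c.png

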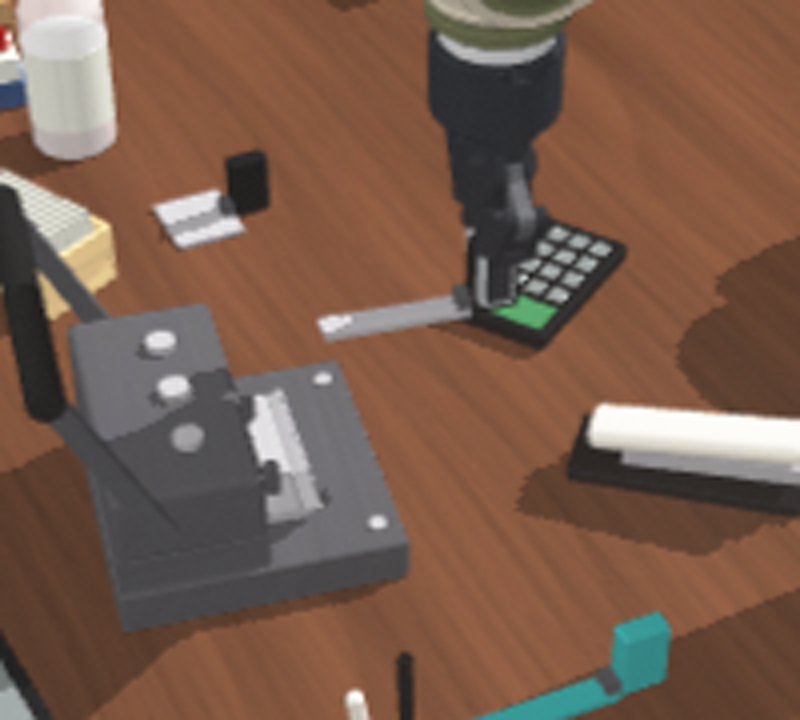

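View pics/t3c.png

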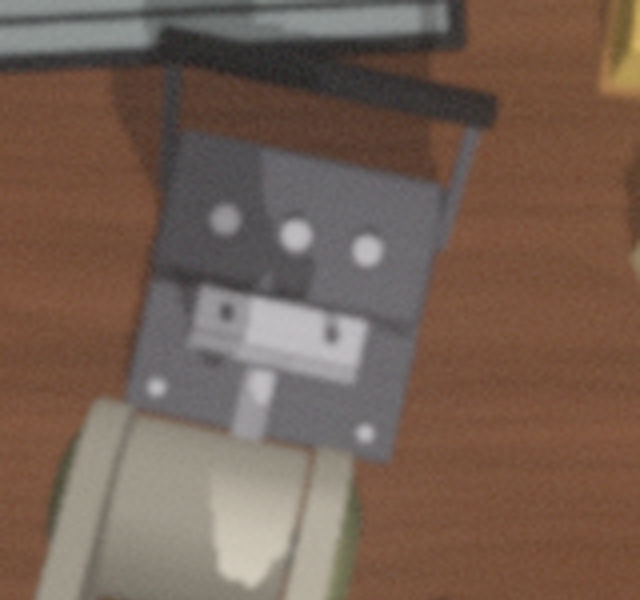

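```bash
python3 - <<'E'
from h import *
np.set_printoptions(precision=4,suppress=True)
def t(x,y,s,ox,oy): return (x+.5)/s-.5+ox,(y+.5)/s-.5+oy
T=lambda n,x,y,z,s,o:onz(n,*t(x,y,s,*o),z)
p=(220,90);S=(170,100)
print('tip top',T('top',261,371,.132,4,p),'tip scene',T('scene',329,327,.132,4,S))
def line(k,a,b): print(k,a,b,'len',np.linalg.norm(a-b),'mid',(a+b)/2,'ang',np.degrees(np.arctan2(-(a-b)[0],(a-b)[1])))
line('lip top',T('top',190,347,.04,4,p),T('top',353,383,.04,4,p))
line('base top',T('top',128,401,.03,4,p),T('top',389,461,.03,4,p))
line('base scene',T('scene',408,548,.03,4,S),T('scene',338,364,.03,4,S))
line('lip scene',T('scene',325,505,.04,4,S),T('scene',283,391,.04,4,S))
E
python3 - <<'E'
import cv2
a=cv2.imread('pics/s3.png');cv2.imwrite('pics/s3d.png',cv2.resize(a[185:260,220:280],None,fx=8,fy=8,interpolation=cv2.INTER_CUBIC))
a=cv2.imread('pics/t3.png');cv2.imwrite('pics/t3d.png',cv2.resize(a[155:210,245:325],None,fx=9,fy=9,interpolation=cv2.INTER_CUBIC))
E
```

```text
tip top [ 0.5972 -0.0039  0.132 ] tip scene [ 0.5953 -0.0005  0.132 ]
lip top [0.623 0.044 0.04 ] [ 0.6004 -0.0626  0.04  ] len 0.10892544042024978 mid [ 0.6117 -0.0093  0.04  ] ang -11.938173622833066
base top [0.5881 0.0848 0.03  ] [ 0.5505 -0.0869  0.03  ] len 0.17581245109291918 mid [ 0.5693 -0.001   0.03  ] ang -12.359494872767844
base scene [0.5918 0.0937 0.03  ] [ 0.5539 -0.0802  0.03  ] len 0.1779548756130443 mid [0.5728 0.0068 0.03  ] ang -12.268156119480658
lip scene [0.6237 0.0473 0.04  ] [ 0.602  -0.0608  0.04  ] len 0.11018698887743915 mid [ 0.6128 -0.0068  0.04  ] ang -11.376713940300707
```

View pics/s3d.png

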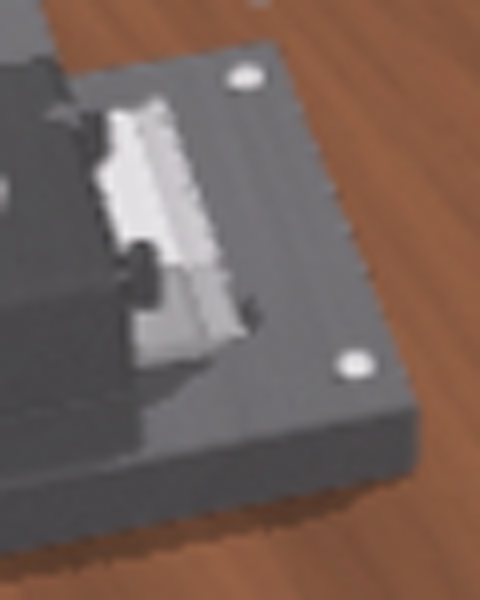

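View pics/t3d.png

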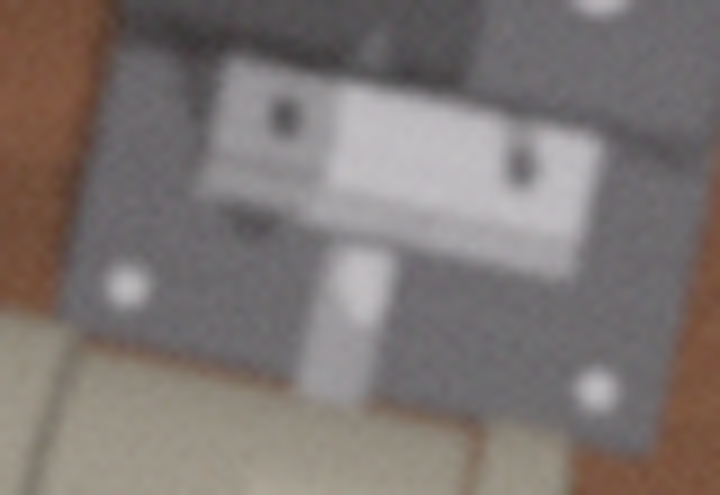

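Tip offset relative to the lip, measured in the same views: about 15-18 mm short, and about 2.5 mm to the left. Headings match within about 0.5°. Next I'll lower towards the table.

```bash
python3 -m jog '[[-1,0.03,0,-0.002,0],[-1,0.06,0,-0.002,0],[-1,0.08,0,-0.002,0],[-1,0.092,0,-0.002,0],[-1,0.092,0,-0.002,0],[-1,0.092,0,-0.002,0]]' 60
python3 - <<'E'
from h import *
import cv2
s=env.observe();print(s['time_s'],s['position'],s['ft_force'],s['wrist_torque'])
a=env.get_image('scene')[:,:,::-1];cv2.imwrite('pics/s4.png',a)
cv2.imwrite('pics/s4c.png',cv2.resize(a[170:280,210:330],None,fx=5.4,fy=5.4,interpolation=cv2.INTER_CUBIC))
E
```

```text
time_s: 6.05
position: [0.4974, 0.0151, 0.0607]
tool_rot: [[0.0, -0.979, 0.206], [-0.0, 0.206, 0.979], [-1.0, -0.0, 0.0]]
ft_force: [1.3, 0.2, -0.2]
grip_width: 0.0152
6.05 [0.49737798 0.01508782 0.06066424] [ 1.26723697  0.22950498 -0.16433263] [-0.0021119  -0.04062367  0.04032392]
```

View pics/s4c.png

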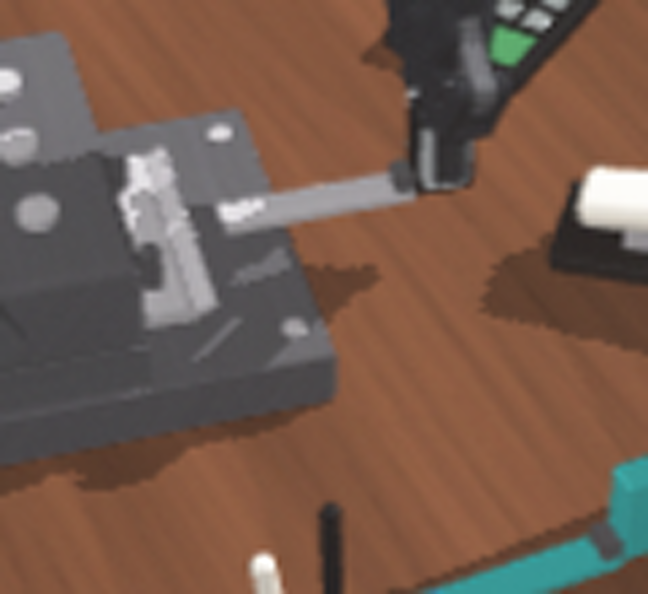

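```bash
python3 -m jog '[[-1,0.003,0,0,0],[-1,0.005,0,0,0],[-1,0.005,0,0,0],[-1,0.005,0,0,0]]' && python3 -m jog '[[-1,0.001,0,0,0],[-1,0.001,0,0,0],[-1,0.001,0,0,0]]'
```

```text
time_s: 6.5
position: [0.4972, 0.0147, 0.0554]
tool_rot: [[0.0, -0.978, 0.206], [-0.0, 0.206, 0.978], [-1.0, -0.0, 0.0]]
ft_force: [0.1, -0.5, -0.9]
grip_width: 0.0153
time_s: 6.8
position: [0.4971, 0.0147, 0.0543]
tool_rot: [[-0.0, -0.978, 0.206], [0.0, 0.206, 0.978], [-1.0, 0.0, 0.0]]
ft_force: [-0.6, -0.4, -0.4]
grip_width: 0.0154
```

```bash
python3 -m jog '[[-1,0.0005,0,0,0],[-1,0.0005,0,0,0],[-1,0.0005,0,0,0]]' && python3 -m jog '[[-1,0.0005,0,0,0],[-1,0.0005,0,0,0],[-1,0.0005,0,0,0]]'
python3 - <<'E'
from h import *
import cv2
print(env.observe()['ft_force'],env.observe()['wrist_torque'])
a=env.get_image('scene')[:,:,::-1];cv2.imwrite('pics/s5.png',a)
cv2.imwrite('pics/s5c.png',cv2.resize(a[170:280,210:330],None,fx=5.4,fy=5.4,interpolation=cv2.INTER_CUBIC))
a=env.get_image('top')[:,:,::-1];cv2.imwrite('pics/t5c.png',cv2.resize(a[155:215,245:325],None,fx=9,fy=9,interpolation=cv2.INTER_CUBIC))
E
```

```text
time_s: 7.1
position: [0.4972, 0.0147, 0.0539]
tool_rot: [[0.0, -0.978, 0.206], [-0.0, 0.206, 0.978], [-1.0, -0.0, -0.0]]
ft_force: [-0.7, -0.2, 0.1]
grip_width: 0.0155
time_s: 7.4
position: [0.4971, 0.0148, 0.0536]
tool_rot: [[0.0, -0.979, 0.206], [-0.0, 0.206, 0.979], [-1.0, -0.0, -0.0]]
ft_force: [-3.4, 0.2, 5.3]
grip_width: 0.0155
[-3.37108671  0.19052651  5.27310428] [-0.07816761  0.08321519 -0.03586966]
```

View pics/s5c.png

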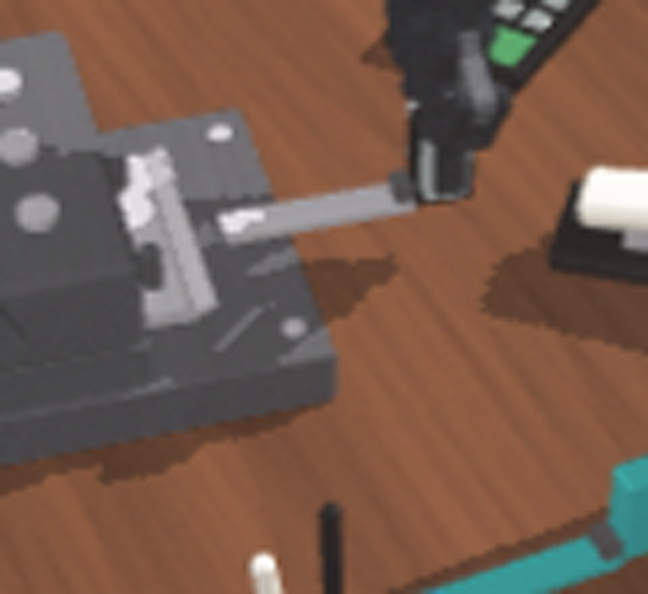

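View pics/t5c.png

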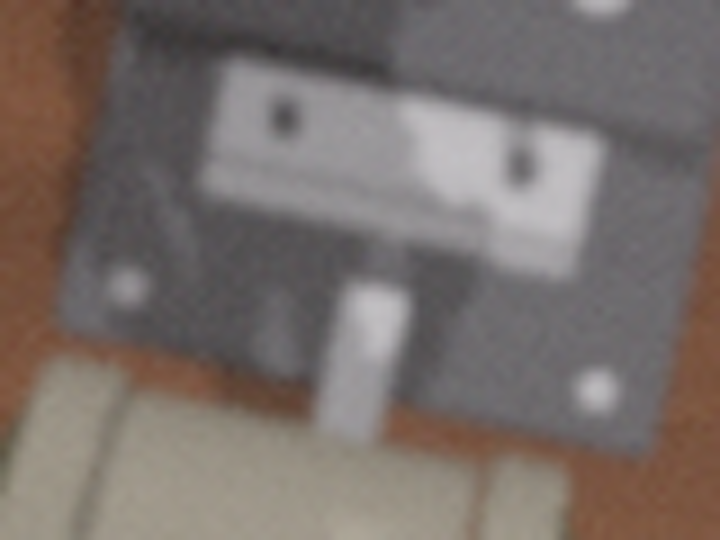

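The blade is now resting on the table, with 5.3 N of upward force. The tip is centred at about (378,284) in the crop and just short of the lip. I'll measure the gap.

```bash
python3 - <<'E'
from h import *
t=lambda x,y,s,ox,oy:((x+.5)/s-.5+ox,(y+.5)/s-.5+oy)
u=np.array([.978,-.207,0]);v=np.array([.207,.978,0])
tip=onz('top',*t(378,283,9,245,155),.034);lip=(onz('top',*t(200,190,9,245,155),.04)+onz('top',*t(573,279,9,245,155),.04))/2
print(tip,lip,(tip-lip)@u,(tip-lip)@v)
f=lambda x,y,z:onz('scene',*t(x,y,5.4,210,170),z)
tip=f(222,227,.034);lip=(f(212,306,.04)+f(158,152,.04))/2
print(tip,lip,(tip-lip)@u,(tip-lip)@v)
E
python3 -m jog '[[-1,-0.0004,0,0,0],[-1,-0.0004,0,0,0]]'
```

```text
[ 0.59887135 -0.00700345  0.034     ] [ 0.61240779 -0.00927447  0.04      ] -0.013708747237126749 -0.0005809868723677509
[ 0.59933896 -0.00536109  0.034     ] [ 0.61730745 -0.00750295  0.04      ] -0.018016549182048588 -0.0016247299446193303
time_s: 7.7
position: [0.4972, 0.0148, 0.0538]
tool_rot: [[0.0, -0.978, 0.206], [0.0, 0.206, 0.978], [-1.0, -0.0, 0.0]]
ft_force: [-2.1, -0.6, 2.6]
grip_width: 0.0154
```

The gap is 14-18 mm across the estimates, so total travel is about 45 mm. I'll slide in along tool -y while watching the force.

```bash
python3 -m jog '[[-1,0,-0.004,0,0],[-1,0,-0.008,0,0],[-1,0,-0.012,0,0],[-1,0,-0.016,0,0],[-1,0,-0.02,0,0],[-1,0,-0.02,0,0],[-1,0,-0.02,0,0]]' && python3 -m jog '[[-1,0,-0.002,0,0],[-1,0,-0.004,0,0],[-1,0,-0.005,0,0],[-1,0,-0.005,0,0]]'
```

```text
time_s: 8.4
position: [0.5173, 0.0105, 0.0538]
tool_rot: [[0.001, -0.978, 0.206], [-0.0, 0.206, 0.978], [-1.0, -0.001, 0.0]]
ft_force: [0.4, -0.6, 2.2]
grip_width: 0.0153
time_s: 8.8
position: [0.5212, 0.0097, 0.0539]
tool_rot: [[-0.001, -0.979, 0.206], [0.0, 0.206, 0.979], [-1.0, 0.001, -0.0]]
ft_force: [-3.5, 0.1, 6.4]
grip_width: 0.0154
```

```bash
python3 -m jog '[[-1,0,-0.001,0,0],[-1,0,-0.002,0,0],[-1,0,-0.003,0,0],[-1,0,-0.004,0,0],[-1,0,-0.004,0,0]]'
```

```text
time_s: 9.3
position: [0.5227, 0.0095, 0.0539]
tool_rot: [[-0.007, -0.979, 0.206], [0.001, 0.206, 0.979], [-1.0, 0.007, -0.0]]
ft_force: [-15.5, 2.4, 15.3]
grip_width: 0.0151
```

The force is rising to 15 N. I'll back off a bit and look before pushing harder.

```bash
python3 -m jog '[[-1,0,0.004,0,0],[-1,0,0.004,0,0],[-1,0,0.004,0,0]]'
python3 - <<'E'
from h import *
import cv2
print(env.observe()['ft_force'],env.observe()['wrist_torque'])
a=env.get_image('scene')[:,:,::-1];cv2.imwrite('pics/s6.png',a)
cv2.imwrite('pics/s6c.png',cv2.resize(a[180:250,225:305],None,fx=8,fy=8,interpolation=cv2.INTER_CUBIC))
a=env.get_image('top')[:,:,::-1];cv2.imwrite('pics/t6c.png',cv2.resize(a[155:215,245:325],None,fx=9,fy=9,interpolation=cv2.INTER_CUBIC))
E
```

```text
time_s: 9.6
position: [0.5213, 0.0097, 0.0538]
tool_rot: [[-0.001, -0.979, 0.206], [0.0, 0.206, 0.979], [-1.0, 0.001, 0.0]]
ft_force: [-3.9, 1.3, 6.9]
grip_width: 0.0156
[-3.91852022  1.32557021  6.85301615] [1.04983491e-01 3.34877488e-01 2.61900638e-04]
```

View pics/s6c.png

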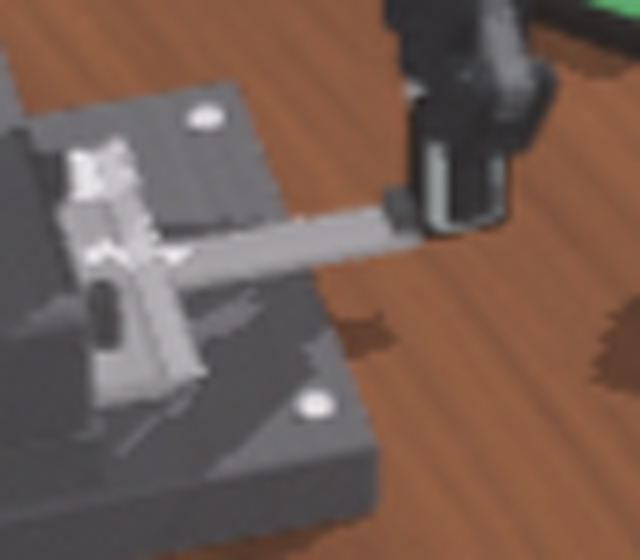

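View pics/t6c.png

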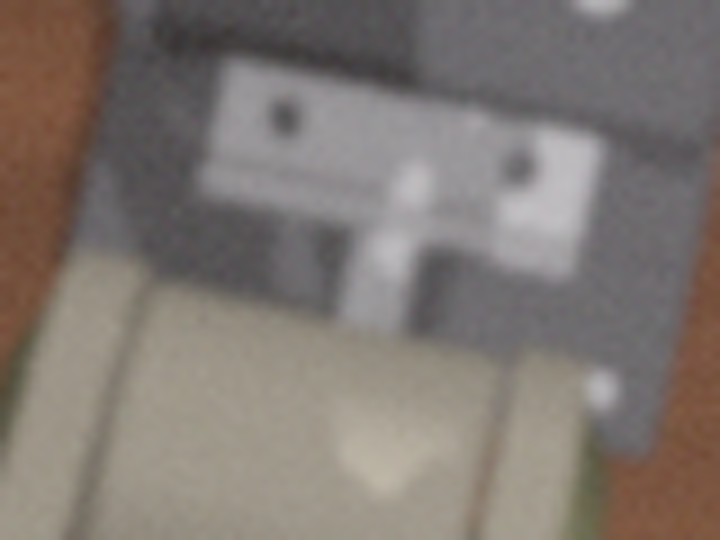

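The views show the blade going in under the lip, roughly straight and centred, with its tip meeting the nose. The upward force comes from the arm pressing the blade onto the table, so I'll ease up slightly and push gently.

```bash
python3 -m jog '[[-1,-0.0007,0,0,0],[-1,-0.0007,0,0,0],[-1,-0.0007,-0.001,0,0],[-1,-0.0007,-0.002,0,0],[-1,-0.0007,-0.002,0,0]]' && python3 -m jog '[[-1,-0.0003,-0.001,0,0],[-1,-0.0003,-0.001,0,0]]'
```

```text
time_s: 10.2
position: [0.5222, 0.0095, 0.0541]
tool_rot: [[-0.004, -0.978, 0.206], [0.001, 0.206, 0.979], [-1.0, 0.004, -0.0]]
ft_force: [-7.3, 1.3, 5.2]
grip_width: 0.0153
time_s: 10.4
position: [0.5229, 0.0094, 0.0543]
tool_rot: [[-0.005, -0.979, 0.206], [0.001, 0.206, 0.979], [-1.0, 0.005, -0.0]]
ft_force: [-8.0, 1.1, 3.6]
grip_width: 0.0153
```

```bash
python3 -m jog '[[-1,-0.0002,-0.001,0,0],[-1,-0.0004,-0.002,0,0],[-1,-0.0004,-0.002,0,0]]' && python3 -m jog '[[-1,-0.0003,-0.001,0,0],[-1,-0.0003,-0.001,0,0]]'
```

```text
time_s: 10.7
position: [0.5246, 0.0091, 0.0545]
tool_rot: [[-0.005, -0.979, 0.206], [0.001, 0.206, 0.979], [-1.0, 0.006, -0.0]]
ft_force: [-8.6, 2.4, 2.4]
grip_width: 0.0153
time_s: 10.9
position: [0.5259, 0.0088, 0.0547]
tool_rot: [[-0.005, -0.979, 0.206], [0.001, 0.206, 0.979], [-1.0, 0.005, 0.0]]
ft_force: [-6.0, 0.7, -0.4]
grip_width: 0.0153
```

The force is falling and the tip is about level with the nose, as expected. I'll carry on.

```bash
python3 -m jog '[[-1,0,-0.001,0,0],[-1,0,-0.002,0,0],[-1,0,-0.003,0,0],[-1,0,-0.003,0,0]]' && python3 -m jog '[[-1,0,-0.002,0,0],[-1,0,-0.003,0,0],[-1,0,-0.003,0,0]]'
```

```text
time_s: 11.3
position: [0.5304, 0.0077, 0.0551]
tool_rot: [[-0.001, -0.978, 0.206], [0.0, 0.206, 0.978], [-1.0, 0.001, -0.0]]
ft_force: [-1.5, 0.9, -3.8]
grip_width: 0.0151
time_s: 11.6
position: [0.5336, 0.007, 0.0554]
tool_rot: [[0.0, -0.978, 0.206], [-0.0, 0.206, 0.978], [-1.0, -0.0, -0.0]]
ft_force: [-1.5, 0.3, -4.2]
grip_width: 0.0153
```

```bash
python3 - <<'E'
from h import *
import cv2
a=env.get_image('scene')[:,:,::-1];cv2.imwrite('pics/s7.png',a)
cv2.imwrite('pics/s7c.png',cv2.resize(a[180:250,225:305],None,fx=8,fy=8,interpolation=cv2.INTER_CUBIC))
E
```

```text
(no output)
```

View pics/s7c.png

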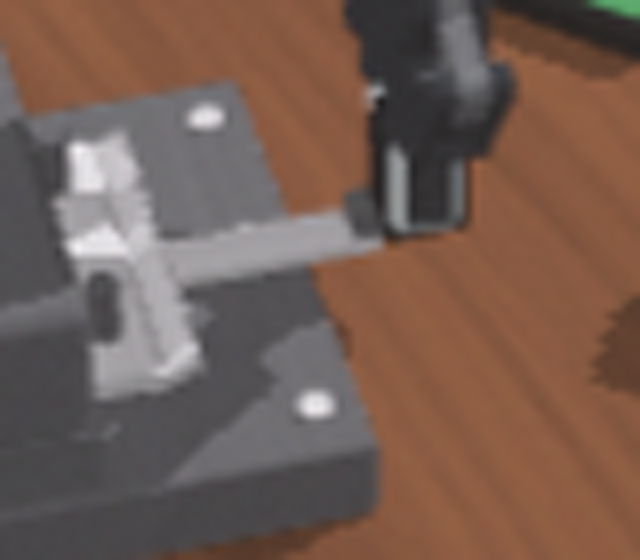

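The blade is under the plate, with the clamp pressing down about 4 N and the tip at about +22 mm. It needs 8 mm more, and I'll ease it down about 1 mm so it lies on the table.

```bash
python3 -m jog '[[-1,0.0004,-0.002,0,0],[-1,0.0008,-0.004,0,0],[-1,0.001,-0.006,0,0],[-1,0.001,-0.008,0,0],[-1,0.001,-0.008,0,0],[-1,0.001,-0.008,0,0]]'
python3 - <<'E'
from h import *
import cv2
a=env.get_image('scene')[:,:,::-1];cv2.imwrite('pics/s8.png',a)
cv2.imwrite('pics/s8c.png',cv2.resize(a[180:250,225:305],None,fx=8,fy=8,interpolation=cv2.INTER_CUBIC))
m=env.camera_model('wrist');cv2.imwrite('pics/w8.png',env.get_image('wrist')[:,:,::-1])
a=env.get_image('top')[:,:,::-1];cv2.imwrite('pics/t8.png',a)
import pickle;pickle.dump(m,open('w8.pkl','wb'))
E
```

```text
time_s: 12.25
position: [0.5416, 0.0053, 0.0545]
tool_rot: [[0.001, -0.978, 0.206], [-0.0, 0.206, 0.978], [-1.0, -0.001, 0.0]]
ft_force: [0.4, 0.4, -3.7]
grip_width: 0.0153
```

View pics/s8c.png

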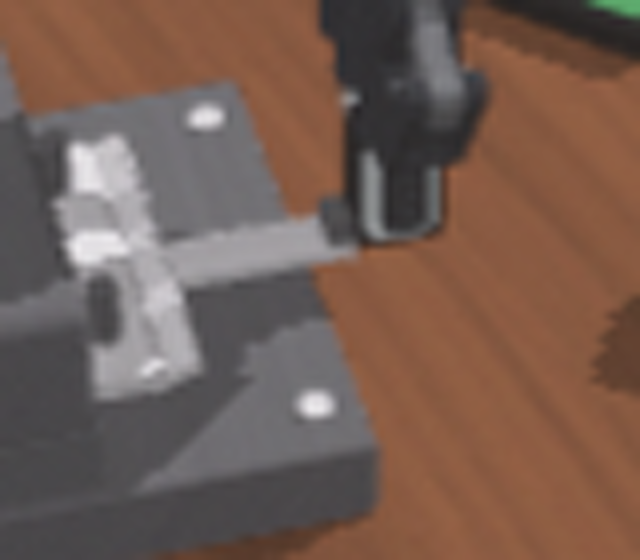

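View pics/w8.png

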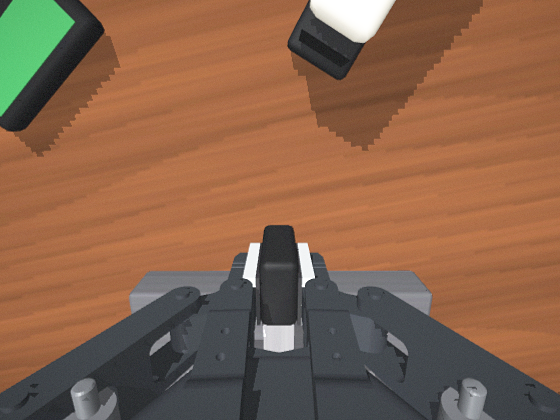

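View pics/t8.png

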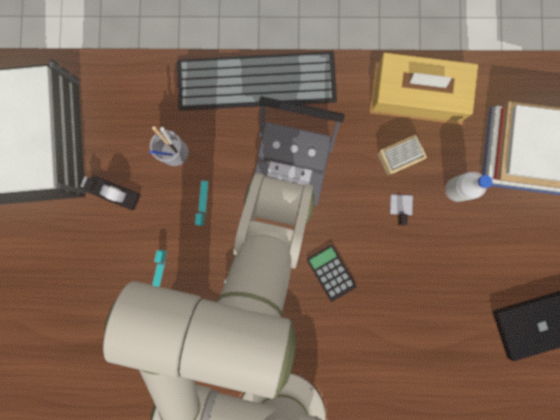

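```bash
python3 - <<'E'
from h import *
t=lambda x,y,s,ox,oy:((x+.5)/s-.5+ox,(y+.5)/s-.5+oy)
f=lambda x,y,z:onz('scene',*t(x,y,8,225,180),z)
u=np.array([.978,-.207,0])
a=f(310,271,.03);b=f(357,258,.031);c=f(183,291,.034)
print('handle face to base front',(a-b)@u,'face to lip',(c-b)@u)
s=env.observe();print(s['ft_force'],s['qvel'],s['position'])
E
python3 -m jog '[[-1,0,0,0,0],[-1,0,0,0,0],[-1,0,0,0,0]]'
```

```text
handle face to base front 0.015407357211341382 face to lip 0.05650950692613434
[ 0.27292708 -0.66911472 -4.52060823] [-0.10247693 -0.04972041 -0.17546407 -0.07211018  0.08016698 -0.02647209] [0.54162458 0.00534143 0.0545942 ]
time_s: 12.7
position: [0.5416, 0.0054, 0.0546]
tool_rot: [[0.001, -0.978, 0.206], [-0.0, 0.206, 0.978], [-1.0, -0.001, 0.0]]
ft_force: [1.2, -0.3, -3.7]
grip_width: 0.0151
```

```bash
python3 - <<'E'
from rig import env
env.close_job();s=env.observe();print(s['time_s'],s['position'],s['ft_force'],s['grip_width'])
E
```

```text
the job is handed in; nothing more can be done
the job is handed in; nothing more can be done
```

I picked up the feeler gauge by its handle at 60 N grip. I slid its blade in under the middle of the clamp plate to about 30 mm past the lip, and handed the job in at about 12.7 s, still holding it.

**Last checks**
- **Depth:** I couldn't see the tip directly, so this is from indirect measures, all within 22–38 mm:

| Measure | Tip past lip |
|---|---|
| Slide distance less the gap measured at the start | 27–32 mm |
| Handle to front edge of the base (scene camera) | 29.6 mm |
| Handle to lip (scene camera), a rougher reading | 33.5 mm |

- **Position and angle:** The blade was within about 2 mm of the plate's middle before it went in. Its heading was within about 0.5° of straight, and the tool was level to about 0.1°.
- **Clamp:** A steady downward force of about 3.7–4.5 N on the tool matches the plate's spring. There was little drag at rest.
- **Height:** The blade was probably about 1 mm above the table under the handle, not pressed down on it. That is inside the allowed tip height.
- **Grip and other things:** The handle had not shifted in the fingers. In the last top picture, the objects not hidden by the arm looked unmoved. The arm hid the stapler there, but its visible end in the wrist view looked undisturbed.

**What went less smoothly:** The blade caught at the clamp's nose on the first push. The wrist force reached about 22 N, partly from pressing on the table, so I backed off, raised it slightly and pushed in again at under 10 N. The lip estimates from the two cameras differed by up to about 5 mm. I couldn't take a reading after handing in.

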